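Clear the sanding jig and draw out its stop arm

ROBOT

A 7-joint arm with a two-finger parallel gripper is mounted at the origin on the work surface. World frame = base frame: x ahead of the robot, y to its left, z up, the work surface at z = 0. Lengths are in m, angles in rad, forces in N, time in s.
With the tool pointing down it reaches from about 0.425 to 0.925 m from the base axis. Payload 6.8 kg.
Tool frame: the origin (TCP) lies between the finger pads; the fingertips stand 22 mm ahead of it and the grasp point (between the pads) lies 3 mm ahead of it; z points along the fingers, y is the direction in which the jaws open and shut (so a half turn about z gives the same grasp; the last joint's range is limited). The gripper opens to 85 mm and grips with 20 to 120 N. Pads are 22 mm wide; open, the fingers measure 114 mm over their backs; the gripper's body (76 mm by 85 mm) begins 54 mm behind the grasp point. The pads swing forward as they close: fully open they stand 13 mm farther back than shut.
Start: joints at [1.17, 0.477, 0.022, 1.555, -0.011, 1.109, -0.083], TCP at [0.195, -0.646, 0.253] pointing down, gripper open.
Joint ranges: [-2.96, 2.96], [-0.34, 2.1], [-1.41, 1.46], [0.24, 2.44], [-1.37, 4.51], [0.17, 1.92], [-2.96, 2.96]. Speed limits (rad/s): [2.39, 2.39, 3.14, 3.14, 3.14, 3.14, 3.14].

INTERFACE

Orientations are given as a unit quaternion [w, x, y, z].
In Python, from station import bot gives the robot as it stands. The module is installed in compiled form; this text tells all that it offers.
- The arm moves only by the tool drive_tool, never from a script. Its argument "series" is one flat list of numbers, 7 for each row, row after row: the opening, from -1 (shut) to 1 (fully open), then the shift along the tool's x, y, z in mm, then the turn, a rotation vector about the tool's x, y, z in rad. In form: [jaw, x, y, z, wx, wy, wz, jaw, x, y, z, wx, wy, wz, ...]. A call has 1 to 12 rows; each row shifts and turns the commanded pose from where the row before left it, along the tool's axes as they then stand; what a row does not reach is not made up. A row lasts 1/8 s, in which the tool goes at most 62.5 mm and 10.7 degrees, less where a joint would pass 70% of its speed; a pose out of reach is approached as far as the arm can. A call with a gripper value outside its range is refused whole. The fingers move at their own pace and stop on an object; "force" is the grip in N (left out, the last holds). Time passes only in rows, so rows that do not move let the fingers close. It gives the time, the measured TCP pose, the force and the opening at its end, in the units of the state.
- bot.get_obs(): the state, without advancing time (a new reading comes with each control period).
- bot.read_camera(name): name is "scene" or "top" or "wrist"; returns a dict with "pixels" (480x640x3 uint8, blue, green, red), "camera_matrix" (3x3 intrinsics, pixels), "rvec" (rotation vector, rad) and "tvec" (3), from world to camera coordinates, as OpenCV has them. Camera axes: x right, y down, z forward; pixel columns grow to the right and rows downward; lengths in m; the calibration is good to about 2 mm. The wrist camera is an equidistant fisheye: a pixel r from the principal point sees the ray r / f radians off the axis. A picture is of the moment at which its call begins. There is no depth.
- bot.hand_in(): hands the job in, once; it reports no verdict.
The state is a dict: "t": time; "q": joint angles; "joint_vel": joint speeds; "joint_torque": joint torques, N m; "eef_pos": TCP position; "tool_rot": TCP orientation; "contact_force": force on the tool from outside, world axes, zero at the start; "torque": the same for the moment, N m; "gripper_width": opening from 0.0 (shut) to 1.0 (fully open).
Only numpy, scipy, OpenCV 4.12 (cv2) and the standard library are available. Lean on these libraries where they do the work, as an engineer would, in place of code of your own. Each camera call takes 0.05 s, during which the arm holds its last target. There are 200 camera calls.

TASK

Slide the bare wood panel straight up out of the two grooved posts of the sanding jig and stand it upright, roughly centred, in the drying-rack slot that has the green tag. Then squeeze in the orange lock button on the handle of the jig's telescoping stop arm, draw the arm out until its yellow pointer is level with the red marker on the scale, and finish while still gripping the handle there with the button squeezed in, because the arm springs back when let go. Do not disturb the other loose things.

Things in the scene. Friction and masses are not known exactly. Their poses are not given: they have to be found in the camera images.
- jig: Fixed plywood base board 400 x 210 x 12 mm; place and heading vary. Origin: under its centre on the bench; x = the way the stop arm extends, z up. Blue sleeve, x -200 to -22, y +-17, top 62 mm above the bench. Two dark posts, tops 67 mm above the bench, at x 45, |y| 68 to 94 mm, with upright grooves 12 mm wide, 15 deep for the panel's side edges. White scale, ticks every 10 mm, at y -29 to -51.
- panel: Loose bare birch panel, 9 mm thick (its x), 160 wide (y), 140 tall (z), 130 g. Origin: centre of its lower edge. Starts upright in the grooves across the jig, 12 mm above the bench, its x along the jig's x, in the arm's path 23 mm ahead of the handle. Comes straight up by its upper edge; free once raised 60 mm.
- rack: Fixed wooden rack, base 180 x 180 x 10 mm; place and heading vary. Origin: under its centre on the bench. Three upright slots at x -58, 0, 58 mm, each 14 mm wide (x), 100 long (y), open at both ends, floor 10 mm above the bench, walls up to 60 mm above the bench with the mouth flared to about 28 mm. Two slots hold other panels, one is empty.
- tag: Fixed green tag, 26 x 30 x 8 mm, lying on the bench against the rack's base in line with the empty slot. Its origin is not on the tag but at the centre of the empty slot's floor, 10 mm above the bench; x across the slot (a stored panel's thickness), y along it. The middle of the green block lies 106 mm from there towards -y, its top 2 mm lower than the slot's floor.
- stop_arm (a joint): Extension of the telescoping stop arm in m: 0 = fully in, where a catch locks it; 0.18 = fully out. Unlocked, it slides along the jig's x against a return spring of 3 N at 0 to 6 N fully out, which pulls it back when let go (to about 0.012, or fully in if the button is held in).
- handle: Black block on the arm's end, 34 mm along the jig's x, 30 wide (y), from 23 to 75 mm above the bench. Origin: mid length and width, 55 mm above the bench, level with the button's centre; axes as the jig's; at the jig's x 0, y 0 with the arm in. Pinch it from above across y: plain side at y -15 mm, button face at y 24 (out) or 19 (in), so centre the pinch at y = 2 mm.
- lock_button (a joint): Travel of the orange lock button, 24 mm across, on the handle's +y side: 0 = out, 0.005 m = fully in (pushed towards the handle's -y). It springs out by itself; it starts to move at about 4 N and is fully in at about 8 N. The arm is unlocked while the button is in by more than 3 mm.
- pointer (a point): Tip of the yellow pointer that juts 50 mm from the arm's middle line to -y below the handle, 17.5 mm above the bench; at the same jig x as the middle of the handle.
- mark: Fixed red marker clip, 10 mm along the jig's x, 16 wide, 8 high, beside the scale at the jig's y -59 mm; its jig x differs each time, 80 to 150 mm. Origin: centre of its underside, 12 mm above the bench; axes as the jig's. The pointer is on the mark when it has the same jig x.
- white_panel: White panel, 9 x 130 x 90 mm tall, standing in a rack slot; leave alone. Origin: centre of its lower edge.
- grey_panel: Grey panel, 9 x 130 x 90 mm tall, standing in another rack slot; leave alone. Origin: centre of its lower edge.
- mug: Blue mug, 80 mm across, 95 mm high; leave alone. Origin: centre of its underside.
- glue: Yellow glue bottle, 60 mm across, 170 mm high; leave alone. Origin: centre of its underside.
- tin: Tin can, 74 mm across, 90 mm high; leave alone. Origin: centre of its underside.
- sanding_block: Cork sanding block, 110 x 65 x 35 mm; leave alone. Origin: centre of its underside.
- tape: Yellow tape measure, 70 x 35 x 62 mm; leave alone. Origin: centre of its underside.
Not all that is in view belongs to the job. Of the things shaped like the panel, the wooden one is meant. Of the things that look like the tag, the smaller one is meant.

How it is judged:
By the outcome, as a careful person would: the job done as asked, in the order asked, and still so for the second after the job is handed in, while the arm keeps its last pose, push and grip.
It also fails if it takes over 58 s, if anything falls off the work surface, if the arm or the gripper's body presses on something with over 40 N, if the wrist force passes 120 N, or if a joint passes its speed limit or range.

## Working session

There is one attempt and no reset: what is moved stays moved. The work goes in short steps, Python scripts to look and compute and a tool call to move; the robot and the scene stay as the last step left them, time stands still between calls to the robot, and variables do not carry over. Pictures are saved under pics/ and viewed, about 8 in all and at most 12, crops included, and the job is handed in when it is done.

Besides the shell and the picture viewer there is one more tool, called after "Request:" in YAML: its name, and indented under it one key for each argument. drive_tool: Moves the arm, as the interface text tells. Its arguments: {"type":"object","properties":{"series":{"type":"array"},"force":{"type":"number"}},"required":["series"]}

```bash
mkdir -p pics
cat > h.py <<'E'
import numpy as np, cv2
from station import bot
def cam(n):
    c=bot.read_camera(n); c['R']=cv2.Rodrigues(np.array(c['rvec'],float))[0]; c['t']=np.array(c['tvec'],float).ravel(); c['K']=np.array(c['camera_matrix'],float); c['n']=n; return c
def ray(c,uv):
    K=c['K']; p=np.array([(uv[0]-K[0,2])/K[0,0],(uv[1]-K[1,2])/K[1,1]])
    if c['n']=='wrist':
        r=np.linalg.norm(p); d=np.array([*(p*(np.sin(r)/max(r,1e-9))),np.cos(r)])
    else: d=np.array([*p,1.])
    return -c['R'].T@c['t'], c['R'].T@d
def onz(c,uv,z):
    o,d=ray(c,uv); return o+d*(z-o[2])/d[2]
def proj(c,X):
    p=c['R']@np.array(X,float)+c['t']; K=c['K']
    if c['n']=='wrist':
        s=np.linalg.norm(p[:2]); q=p[:2]/s*np.arctan2(s,p[2])
    else: q=p[:2]/p[2]
    return np.array([K[0,0]*q[0]+K[0,2],K[1,1]*q[1]+K[1,2]])
E
python3 - <<'E'
from h import *
for n in('scene','top'):
    c=cam(n); cv2.imwrite(f'pics/{n}0.png',c['pixels']); print(n,-c['R'].T@c['t'],c['K'][0,0])
o=bot.get_obs(); print(o)
E
```

```text
scene [1.07638696 0.37332413 0.9667532 ] 549.6207133779848
top [0.20229861 0.03090097 1.51753735] 607.1604454950564
{'t': 0.1, 'q': array([ 1.16990439,  0.47775811,  0.02234805,  1.55636338, -0.01153596,
        1.10933256, -0.08309958]), 'joint_vel': array([-2.79425767e-04, -3.52226360e-03,  3.29362068e-04, -1.01368135e-03,
       -6.72440157e-05,  1.76778394e-04,  2.19257147e-03]), 'joint_torque': array([ 5.72972931e-03, -5.97757137e+01,  1.61424849e+00, -2.81955153e+01,
        1.28686058e-02,  5.04462878e-03,  7.16400699e-07]), 'eef_pos': array([ 0.19467032, -0.64577967,  0.25239119]), 'tool_rot': array([-8.49003257e-04,  9.89302899e-01,  1.45873308e-01, -1.74903407e-04]), 'contact_force': array([-0.54563895, -0.54430385, -1.22004301]), 'torque': array([ 0.00099073, -0.00386079, -0.01299293]), 'gripper_width': 0.9959612506393305}
```

View pics/scene0.png

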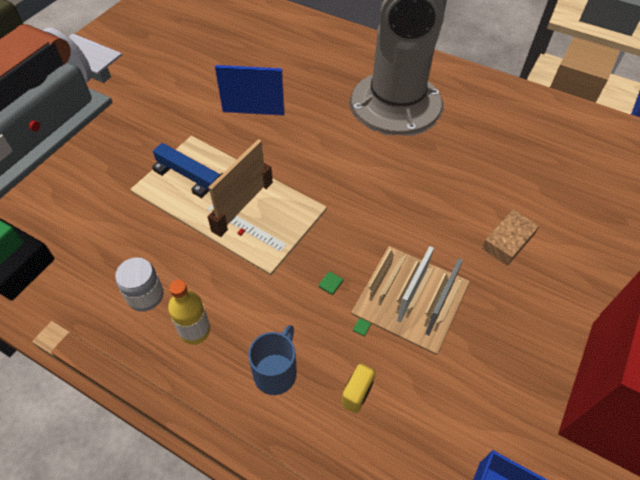

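View pics/top0.png

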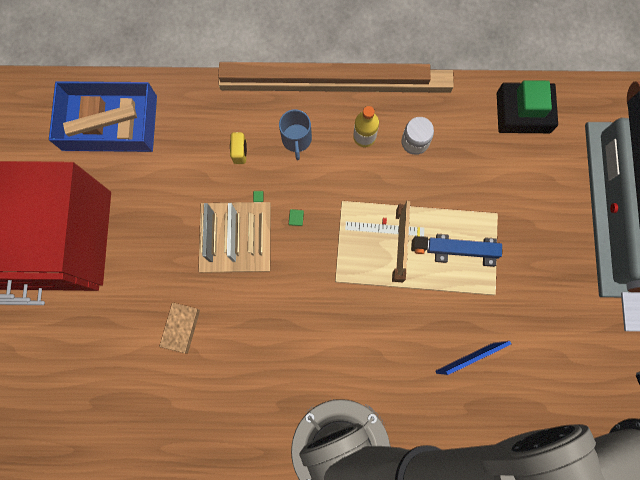

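Scene view: panel stands in the jig at about (238,185), red mark at (241,231), and the rack is at (412,298) with the small tag at (362,327). Top view: small tag at (258,196), larger decoy at (296,217). The rack's empty slot is the right-hand one, near x≈256. The jig base spans (341,201) to (494,294).

```bash
cat > m.py <<'E'
from h import *
c=cam('top'); im=c['pixels']; hsv=cv2.cvtColor(im,cv2.COLOR_BGR2HSV)
def blobs(lo,hi,roi,img=hsv,mn=15):
    m=cv2.inRange(img,lo,hi); k=np.zeros_like(m); x0,y0,x1,y1=roi; k[y0:y1,x0:x1]=m[y0:y1,x0:x1]
    cs,_=cv2.findContours(k,cv2.RETR_EXTERNAL,cv2.CHAIN_APPROX_NONE); return sorted([q for q in cs if cv2.contourArea(q)>mn],key=cv2.contourArea,reverse=True)
def rect(q,z):
    P=np.array([onz(c,p,z)[:2]*1000 for p in q.reshape(-1,2)],np.float32); return cv2.minAreaRect(P)
print('px',hsv[275,360],hsv[265,205],hsv[320,300],hsv[240,265],hsv[240,405])
for nm,roi,z in(('jig',(325,190,510,305),.012),('rack',(190,193,280,280),.010)):
    for q in blobs((8,50,150),(28,135,255),roi)[:2]: print(nm,rect(q,z),cv2.boundingRect(q))
for nm,lo,hi,roi,z in(('green',(50,100,40),(75,255,255),(230,180,320,235),.008),('red',(0,170,80),(6,255,255),(375,210,395,232),.020),('blue',(105,120,50),(125,255,255),(410,225,510,270),.062),('orange',(6,180,100),(20,255,255),(405,225,430,260),.055)):
    for q in blobs(lo,hi,roi,mn=8): print(nm,rect(q,z),cv2.boundingRect(q),cv2.contourArea(q))
v=cv2.resize(im[190:310,190:510],None,fx=2.5,fy=2.5,interpolation=cv2.INTER_CUBIC); cv2.imwrite('pics/crop.png',v)
E
python3 m.py
```

```text
px [ 21  83 233] [ 16 106 210] [ 12 139 169] [ 17 107 224] [ 17 105 229]
jig ((499.2866516113281, -192.8446044921875), (401.5728454589844, 231.35830688476562), 86.28189086914062) (335, 197, 163, 99)
rack ((514.3766479492188, 270.31060791015625), (178.85009765625, 181.0319366455078), 0.6256998181343079) (199, 202, 72, 70)
green ((565.8733520507812, 114.96833801269531), (34.90321731567383, 39.92702865600586), 85.54149627685547) (289, 210, 15, 16) 182.5
green ((620.9329223632812, 213.70147705078125), (27.177913665771484, 20.654220581054688), 1.9052691459655762) (254, 191, 9, 11) 80.0
red ((556.6328125, -109.21760559082031), (5.066042900085449, 13.010726928710938), 89.51152801513672) (383, 218, 3, 6) 8.5
blue ((480.8271484375, -302.94708251953125), (173.8029022216797, 37.7957649230957), 85.8353271484375) (430, 238, 72, 20) 884.0
orange ((472.8620300292969, -193.32513427734375), (14.67740535736084, 10.026649475097656), 88.83948516845703) (417, 249, 7, 5) 13.5
```

View pics/crop.png

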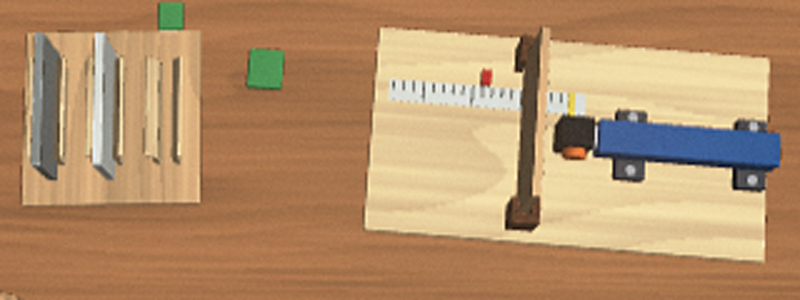

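Crop: jig base corners are at about (380,28), (769,58), (765,260) and (365,228). Panel top edge is near x≈543, the red clip at (487,77), and the empty slot at x≈165. Rack and tag agree, both putting the slot centre at about (0.515, 0.213).

```bash
cat > j.py <<'E'
from h import *
from scipy.spatial.transform import Rotation as Ro
J=None
def tool():
    o=bot.get_obs(); q=o['tool_rot']; return o,Ro.from_quat([q[1],q[2],q[3],q[0]]).as_matrix()
def delta(p,ang,o=None):
    """shift in tool mm, and yaw turn (about tool z, deg) so tool y is along heading ang(deg) mod 180"""
    o,R=tool(); d=R.T@(np.array(p)-o['eef_pos'])*1000
    a=np.radians(ang); Y=np.array([np.cos(a),np.sin(a),0]); Y=Y if Y@R[:,1]>0 else -Y
    Rt=np.c_[np.cross(Y,[0,0,-1]),Y,[0,0,-1]]
    return d.round(1),Ro.from_matrix(R.T@Rt).as_rotvec().round(4),o
E
python3 - <<'E'
from j import *
c=cam('top')
P=np.array([onz(c,((u+.5)/2.5-.5+190,(v+.5)/2.5-.5+190),.012)[:2] for u,v in((380,28),(769,58),(765,260),(365,228))])
a,b,d,e=P; print(P.round(4)); print('len',[np.linalg.norm(x) for x in(a-b,d-b,e-d,a-e)])
ex=(a-b)+(e-d); h=np.degrees(np.arctan2(ex[1],ex[0])); ey=(d-b)+(e-a); hy=np.degrees(np.arctan2(ey[1],ey[0]))
C=P.mean(0); print('C',C,'h',h,hy-90)
h=np.radians(h); u=np.array([np.cos(h),np.sin(h)]); v=np.array([-u[1],u[0]])
print('panel',C+.045*u,'handle',C,'blue: ',(np.array([.4808,-.3029])-C)@np.c_[u,v],'red',(np.array([.5566,-.1092])-C)@np.c_[u,v])
p=C+.045*u
print(delta([*p,.26],np.degrees(h)))
E
```

```text
[[ 0.6091 -0.002 ]
 [ 0.5816 -0.3992]
 [ 0.375  -0.3853]
 [ 0.4026  0.0118]]
len [np.float64(0.3981531354354624), np.float64(0.2070661032112394), np.float64(0.398072591336046), np.float64(0.20695164571760138)]
C [ 0.49204303 -0.1936644 ] h 86.03561193569585 86.17176054737857
panel [ 0.49515417 -0.14877208] handle [ 0.49204303 -0.1936644 ] blue:  [-0.10975152  0.00366397] red [ 0.08872554 -0.05856293]
(array([ 431.2, -389.3,   -6.9]), array([-1.00e-03,  3.00e-04,  3.62e-01]), {'t': 0.2, 'q': array([ 1.16992337,  0.4775124 ,  0.02234568,  1.55598935, -0.01146428,
        1.10929995, -0.08310048]), 'joint_vel': array([ 1.88851101e-05, -4.15985247e-03,  3.46049890e-04, -4.21160225e-03,
       -1.33273710e-03,  6.50182351e-04,  1.10399135e-04]), 'joint_torque': array([ 1.03399769e-03, -5.96285105e+01,  1.60732538e+00, -2.81174523e+01,
        1.25049509e-02,  7.25181657e-03, -7.53385621e-07]), 'eef_pos': array([ 0.19472147, -0.64598569,  0.25271391]), 'tool_rot': array([-5.25185714e-04,  9.89301811e-01,  1.45882264e-01, -1.27498462e-04]), 'contact_force': array([-0.20607352,  0.57592019,  0.75784719]), 'torque': array([-0.01281347,  0.01252153,  0.02950259]), 'gripper_width': 0.9990903637936829})
```

Request:
drive_tool:
  series: [1, 36, -32.5, 0, 0, 0, 0, 1, 36, -32.5, 0, 0, 0, 0, 1, 36, -32.5, 0, 0, 0, 0, 1, 36, -32.5, 0, 0, 0, 0, 1, 36, -32.5, 0, 0, 0, 0, 1, 36, -32.5, 0, 0, 0, 0, 1, 36, -32.5, 0, 0, 0, 0, 1, 36, -32.5, 0, 0, 0, 0, 1, 36, -32.5, 0, 0, 0, 0, 1, 36, -32.5, 0, 0, 0, 0, 1, 36, -32.5, 0, 0, 0, 0, 1, 36, -32.5, 0, 0, 0, 0]
  force: 50

```text
t: 1.7
eef_pos: [0.4964, -0.1469, 0.2534]
tool_rot: [0.0, 0.989, 0.146, 0.0]
contact_force: [0.3, 0.1, 0.3]
gripper_width: 1.001
```

Request:
drive_tool:
  series: [1, 0, 0, 0, 0, 0, 0.12, 1, 0, 0, 0, 0, 0, 0.12, 1, 0, 0, 0, 0, 0, 0.12, 1, 0, 0, 0, 0, 0, 0]

```text
t: 2.2
eef_pos: [0.4958, -0.1481, 0.2532]
tool_rot: [0.0, 0.999, -0.033, -0.0]
contact_force: [0.2, -0.7, 0.3]
gripper_width: 1.004
```

Run:
```python
from j import *
c=cam('wrist'); cv2.imwrite('pics/w1.png',c['pixels']); print(-c['R'].T@c['t'],c['R'],c['K'])
d,w,o=delta([.4952,-.1488,.26],86.1); print(d,w,o['eef_pos'],o['q'],o['t'])
for z in (.152,):
  for y in(-.08,.08):
    h=np.radians(86.1);u=np.array([np.cos(h),np.sin(h)]);v=np.array([-u[1],u[0]]); print(proj(c,[*(np.array([.4952,-.1488])+y*v),z]))
```

```text
[ 0.56993681 -0.15336949  0.37360038] [[-0.06654684 -0.99778231  0.00140973]
 [-0.95400827  0.06404111  0.29285996]
 [-0.29230077  0.01814401 -0.95615431]] [[371.64829954   0.         320.59281525]
 [  0.         371.64829954 239.21359041]
 [  0.           0.           1.        ]]
[-0.6  0.7 -6.7] [0.0001 0.0001 0.0034] [ 0.49584111 -0.14814116  0.2532521 ] [ 0.36767569  0.23087961 -0.2300986   1.91566818  0.06206856  1.0019084
 -1.52549145] 2.25
[320.96717535 120.16036874]
[320.57046268 355.45249837]
```

View pics/w1.png

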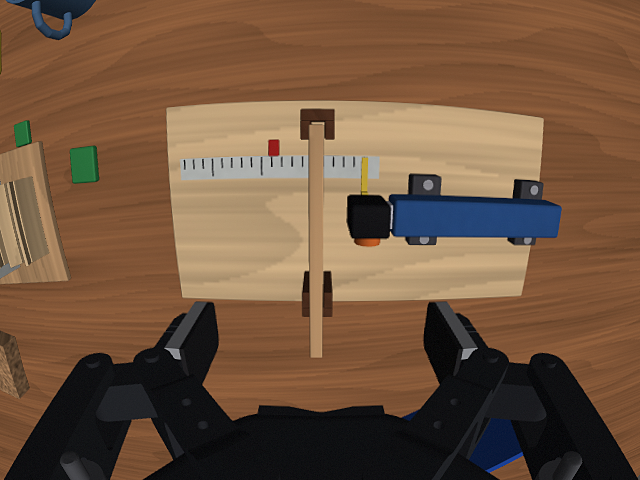

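Wrist view: panel top edge runs from (316,122) to (316,357), about 4.5 px left of prediction, so it sits roughly 2.5 mm further in +y. Red clip is at (274,147), pointer at (364,175), handle at (368,217).

Request:
drive_tool:
  series: [1, 0, -2, 20, 0, 0, 0, 1, 0, 0, 30, 0, 0, 0, 1, 0, 0, 30, 0, 0, 0, 1, 0, 0, 30, 0, 0, 0, 1, 0, 0, 8, 0, 0, 0, -1, 0, 0, 0, 0, 0, 0, -1, 0, 0, 0, 0, 0, 0, -1, 0, 0, 0, 0, 0, 0, -1, 0, 0, 0, 0, 0, 0, -1, 0, 0, 0, 0, 0, 0, -1, 0, 0, 0, 0, 0, 0]
  force: 50

```text
t: 3.62
eef_pos: [0.4965, -0.1462, 0.1359]
tool_rot: [0.0, 0.999, -0.034, 0.001]
contact_force: [-1.4, 0.7, 6.3]
gripper_width: 0.1
```

Request:
drive_tool:
  series: [-1, 0, 0, -10, 0, 0, 0, -1, 0, 0, -20, 0, 0, 0, -1, 0, 0, -25, 0, 0, 0, -1, 0, 0, -25, 0, 0, 0, -1, 0, 0, -25, 0, 0, 0, -1, 0, 0, -25, 0, 0, 0, -1, 0, 0, -10, 0, 0, 0]

```text
t: 4.5
eef_pos: [0.4964, -0.1463, 0.2768]
tool_rot: [0.0, 0.999, -0.034, 0.001]
contact_force: [0.0, -0.2, -1.2]
gripper_width: 0.099
```

Run:
```python
from j import *
c=cam('scene'); cv2.imwrite('pics/s2.png',c['pixels'][80:380,60:540])
print(delta([.5147,.2125,.278],90.6))
```

```text
(array([  -6.1, -359.3,   -0.9]), array([ 0.0007, -0.0026, -0.0778]), {'t': 4.55, 'q': array([ 0.36896795,  0.20562437, -0.23358457,  1.8884906 ,  0.05494238,
        1.05092527, -1.52514142]), 'joint_vel': array([-6.00842143e-04,  1.99253209e-02,  4.84243159e-05,  2.19212210e-02,
        5.51811764e-03, -3.96455886e-02, -5.94974765e-03]), 'joint_torque': array([ 6.39996235e-02, -3.92746139e+01, -7.62950499e-01, -2.59157735e+01,
        9.09712486e-03,  5.75673161e-02,  1.70365238e-04]), 'eef_pos': array([ 0.4966204 , -0.14637842,  0.2773036 ]), 'tool_rot': array([ 3.38791692e-04,  9.99433200e-01, -3.36378114e-02,  1.28874161e-03]), 'contact_force': array([ 0.67798094,  0.3360334 , -0.29309388]), 'torque': array([-0.06726004,  0.01511692, -0.00742164]), 'gripper_width': 0.09462765213657591})
```

View pics/s2.png

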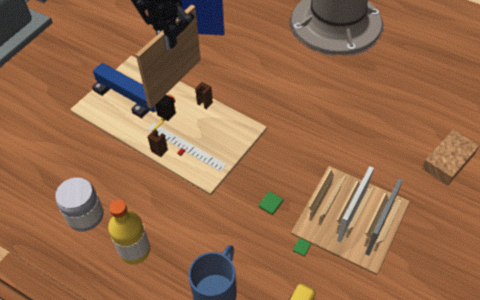

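The panel is clear of the posts and level in the grip, and the rest is undisturbed. Carrying it over to the slot.

Request:
drive_tool:
  series: [-1, 0, -10, 0, 0, 0, -0.04, -1, 1, -20, 0, 0, 0, -0.038, -1, 3, -40, 0, 0, 0, 0, -1, 3, -50, 0, 0, 0, 0, -1, 3, -50, 0, 0, 0, 0, -1, 3, -50, 0, 0, 0, 0, -1, 3, -50, 0, 0, 0, 0, -1, 3, -45, 0, 0, 0, 0, -1, 2, -30, 0, 0, 0, 0, -1, 1, -14, 0, 0, 0, 0, -1, 0, 0, 0, 0, 0, 0]

```text
t: 5.92
eef_pos: [0.515, 0.2139, 0.2747]
tool_rot: [0.0, 1.0, 0.007, -0.001]
contact_force: [0.4, 0.1, 0.1]
gripper_width: 0.1
```

Run:
```python
from j import *
c=cam('wrist'); cv2.imwrite('pics/w3.png',c['pixels']); d,w,o=delta([.5147,.2125,.278],90.6); print(d,w,o['eef_pos'],o['q'])
np.savez('w3.npz',**{k:c[k] for k in('R','t','K')})
for X in([.5147+.05,.2125,.06],[.5147+.106,.2125,.008],[.5147-.08,.2125,.152-.012+.12],[.5147+.08,.2125,.26],[.5147+.08,.2125,.12]): print(X,proj(c,X).round(1))
```

```text
[-0.7 -0.1 -3.2] [0.0009 0.0009 0.0008] [0.51538983 0.21238199 0.27477647] [-0.13198903  0.30013928 -0.45332153  1.79012444  0.14722269  1.08590909
 -2.19631352]
[0.5647000000000001, 0.2125, 0.06] [322.  155.7]
[0.6207, 0.2125, 0.008] [322.5  98.4]
[0.43470000000000003, 0.2125, 0.26] [320.4 445.5]
[0.5947, 0.2125, 0.26] [326.1 113.8]
[0.5947, 0.2125, 0.12] [323.  121.2]
```

View pics/w3.png

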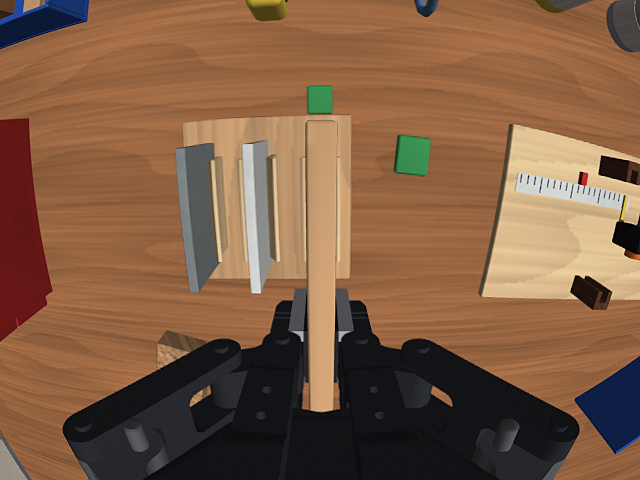

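The panel's far end is at (321,121), the slot walls straddle it at about 305 and 337, and the tag is at (320,99). It is aligned to within about 1 mm, so I'm lowering.

Request:
drive_tool:
  series: [-1, 0, 0, 20, 0, 0, 0, -1, 0, 0, 25, 0, 0, 0, -1, 0, 0, 25, 0, 0, 0, -1, 0, 0, 12, 0, 0, 0, -1, 0, 0, 12, 0, 0, 0, -1, 0, 0, 12, 0, 0, 0, -1, 0, 0, 12, 0, 0, 0, -1, 0, 0, 10, 0, 0, 0, -1, 0, 0, 6, 0, 0, 0, -1, 0, 0, 2, 0, 0, 0, -1, 0, 0, 0, 0, 0, 0]

```text
t: 7.35
eef_pos: [0.5158, 0.213, 0.1394]
tool_rot: [-0.0, 1.0, 0.005, 0.0]
contact_force: [0.1, 1.0, -1.0]
gripper_width: 0.097
```

Request:
drive_tool:
  series: [-1, 0, 0, 2, 0, 0, 0, -1, 0, 0, 2, 0, 0, 0, -1, 0, 0, 1, 0, 0, 0, -1, 0, 0, 0, 0, 0, 0]

```text
t: 7.85
eef_pos: [0.5157, 0.213, 0.1343]
tool_rot: [-0.0, 1.0, 0.005, 0.0]
contact_force: [-0.4, 0.7, -1.1]
gripper_width: 0.097
```

Request:
drive_tool:
  series: [-1, 0, 0, 1, 0, 0, 0, -1, 0, 0, 0, 0, 0, 0, 0, 0, 0, 0, 0, 0, 0, 0, 0, 0, 0, 0, 0, 0, 0, 0, 0, 0, 0, 0, 0, 0, 0, 0, -10, 0, 0, 0, 0, 0, 0, -25, 0, 0, 0, 0, 0, 0, -35, 0, 0, 0, 0, 0, 0, -40, 0, 0, 0]

```text
t: 8.98
eef_pos: [0.5154, 0.2129, 0.2447]
tool_rot: [0.0, 1.0, 0.006, -0.0]
contact_force: [0.9, -0.0, -0.0]
gripper_width: 0.498
```

Run:
```python
from j import *
c=cam('wrist'); s=cam('scene')
cv2.imwrite('pics/w4.png',np.hstack([c['pixels'][60:460,120:520],cv2.resize(s['pixels'][200:400,300:500],(400,400),interpolation=2)]))
d,w,o=delta([.492,-.190,.27],86.1+90); print(d,w,o['eef_pos'],o['q'])
```

```text
[-30.1 404.1 -23.1] [ 0.0031 -0.0091 -1.492 ] [0.51796688 0.21449172 0.24859303] [-0.13631134  0.32658201 -0.45287606  1.81939263  0.1665563   1.02405264
 -2.21425932]
```

View pics/w4.png

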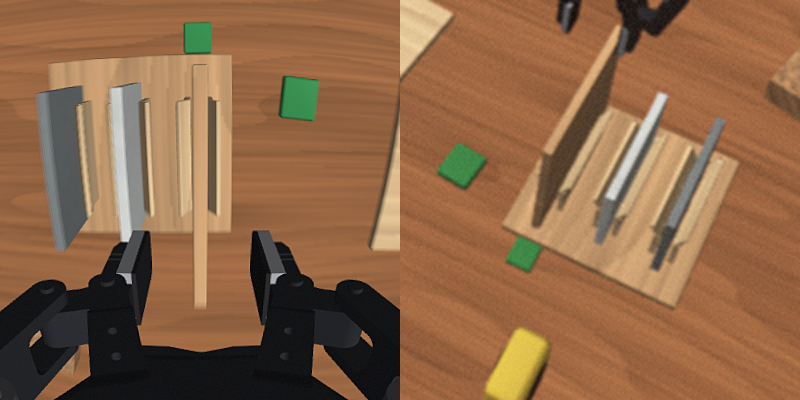

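Left (wrist) and right (scene) crops show the bare panel upright in the green-tag slot, lined up with the tag. The white and grey panels are untouched. Next, the handle.

Request:
drive_tool:
  series: [0, 0, 20, -10, 0, 0, 0, 1, -3, 45, -10, 0, 0, 0, 1, -3, 45, 0, 0, 0, 0, 1, -4, 45, 0, 0, 0, 0, 1, -4, 45, 0, 0, 0, 0, 1, -4, 45, 0, 0, 0, 0, 1, -4, 45, 0, 0, 0, 0, 1, -3, 45, 0, 0, 0, 0, 1, -3, 45, 0, 0, 0, 0, 1, -3, 25, 0, 0, 0, 0]

```text
t: 10.32
eef_pos: [0.4883, -0.195, 0.2633]
tool_rot: [0.0, 1.0, 0.004, -0.0]
contact_force: [1.0, 0.5, 0.1]
gripper_width: 1.001
```

Request:
drive_tool:
  series: [1, 0, 0, 0, 0, 0, -0.18, 1, 0, 0, 0, 0, 0, -0.18, 1, 0, 0, 0, 0, 0, -0.18, 1, 0, 0, 0, 0, 0, -0.18, 1, 0, 0, 0, 0, 0, -0.18, 1, 0, 0, 0, 0, 0, -0.18, 1, 0, 0, 0, 0, 0, -0.18, 1, 0, 0, 0, 0, 0, -0.18, 1, 0, 0, 0, 0, 0, -0.05, 1, 0, 0, 0, 0, 0, 0]

```text
t: 11.58
eef_pos: [0.4889, -0.1924, 0.2632]
tool_rot: [-0.0, 0.732, 0.682, -0.0]
contact_force: [0.1, -0.6, 0.3]
gripper_width: 1.004
```

Run:
```python
from j import *
c=cam('wrist'); cv2.imwrite('pics/w5.png',c['pixels']); np.savez('w5.npz',**{k:c[k] for k in('R','t','K')})
d,w,o=delta([.490,-.191,.12],86.1+90); print(d,w,o['eef_pos'],o['q'],o['t'])
print(-c['R'].T@c['t'])
for X in([.492,-.191,.075],[.490+.02,-.191,.055]): print(proj(c,X))
```

```text
[  1.4   1.  143.3] [-0.0001 -0.     -0.0032] [ 0.4889109  -0.1923705   0.26328339] [ 0.6370819   0.25516728 -0.44811212  1.87521631  0.12722148  1.03914643
  0.0656701 ] 11.625
[ 0.49367875 -0.11808093  0.38365531]
[324.60784245 214.34974849]
[344.20344078 207.93642974]
```

View pics/w5.png

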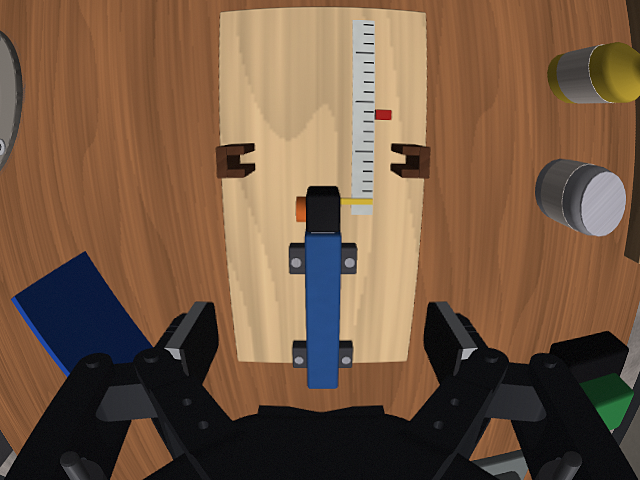

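Wrist view: handle at (323,210), orange button at (301,209), pointer at (357,202), red clip at (383,115). Measuring these now.

```bash
cat > w.py <<'E'
from j import *
import sys
def wr(lo,hi,roi,img,c,z,nm):
    m=cv2.inRange(img,lo,hi); k=np.zeros_like(m); x0,y0,x1,y1=roi; k[y0:y1,x0:x1]=m[y0:y1,x0:x1]
    cs,_=cv2.findContours(k,cv2.RETR_EXTERNAL,cv2.CHAIN_APPROX_NONE); q=max(cs,key=cv2.contourArea).reshape(-1,2)
    P=np.array([onz(c,p,z)[:2]*1000 for p in q],np.float32); r=cv2.minAreaRect(P); print(nm,'px',q.min(0),q.max(0),'rect',np.round(r[0],1),np.round(r[1],1),round(r[2],1)); return np.array(r[0])
if __name__=='__main__':
    c=dict(np.load('w5.npz')); c['n']='wrist'; im=cv2.imread('pics/w5.png'); hsv=cv2.cvtColor(im,cv2.COLOR_BGR2HSV)
    H=wr((0,0,0),(179,255,45),(300,180,345,236),hsv,c,.075,'handle')
    p=wr((20,120,100),(35,255,255),(338,192,380,212),hsv,c,.0175,'pointer')
    r=wr((0,170,80),(6,255,255),(370,105,400,125),hsv,c,.020,'red')
    b=wr((8,170,80),(20,255,255),(290,190,310,230),hsv,c,.055,'button')
    h=np.radians(86.1);u=np.array([np.cos(h),np.sin(h)]);v=np.array([-u[1],u[0]]); print('red-pointer',(r-p)@u,(r-p)@v)
E
python3 w.py
```

```text
handle px [305 186] [339 235] rect [ 489.8 -187.6] [42.8 29.5] 86.6
pointer px [340 198] [372 204] rect [ 524.2 -193. ] [ 6.2 32.5] 86.2
red px [376 110] [390 119] rect [ 555.2 -107.9] [ 8.9 14. ] 88.0
button px [296 198] [305 221] rect [ 470.4 -189.7] [21.4  8.2] 85.3
red-pointer 87.03912059271833 -25.10414653505271
```

Request:
drive_tool:
  series: [1, 1.4, -1, 40, 0, 0, 0, 1, 0, 0, 40, 0, 0, 0, 1, 0, 0, 40, 0, 0, 0, 1, 0, 0, 30, 0, 0, 0, 1, 0, 0, 25, 0, 0, 0, 1, 0, 0, 20, 0, 0, 0, 1, 0, 0, 13, 0, 0, 0, 1, 0, 0, 0, 0, 0, 0]

```text
t: 12.62
eef_pos: [0.4877, -0.1907, 0.0547]
tool_rot: [-0.001, 0.732, 0.682, -0.0]
contact_force: [0.1, 0.2, 0.2]
gripper_width: 0.995
```

Request:
drive_tool:
  series: [-1, 0, 0, 0, 0, 0, 0, -1, 0, 0, 0, 0, 0, 0, -1, 0, 0, 0, 0, 0, 0, -1, 0, 0, 0, 0, 0, 0, -1, 0, 0, 0, 0, 0, 0, -1, 0, 0, 0, 0, 0, 0]
  force: 45

```text
t: 13.38
eef_pos: [0.489, -0.1911, 0.0562]
tool_rot: [0.001, 0.731, 0.682, 0.0]
contact_force: [0.2, 0.0, 6.5]
gripper_width: 0.389
```

Opening 0.389 is about 33 mm, which matches the button fully in. Drawing the arm out.

Request:
drive_tool:
  series: [-1, 2, 0, 0, 0, 0, 0, -1, 4, 0, 0, 0, 0, 0, -1, 8, 0, 0, 0, 0, 0, -1, 10, 0, 0, 0, 0, 0, -1, 10, 0, 0, 0, 0, 0, -1, 10, 0, 0, 0, 0, 0, -1, 10, 0, 0, 0, 0, 0, -1, 10, 0, 0, 0, 0, 0, -1, 10, 0, 0, 0, 0, 0, -1, 6, 0, 0, 0, 0, 0, -1, 4, 0, 0, 0, 0, 0, -1, 0, 0, 0, 0, 0, 0]

```text
t: 14.88
eef_pos: [0.4949, -0.1083, 0.0562]
tool_rot: [0.001, 0.732, 0.682, -0.0]
contact_force: [1.6, -3.4, 7.5]
gripper_width: 0.388
```

Run:
```python
from j import *
o=bot.get_obs(); print(o['eef_pos'],o['contact_force'])
a=cam('wrist'); cv2.imwrite('pics/w6r.png',a['pixels']); b=cam('top'); cv2.imwrite('pics/t6r.png',b['pixels']); s=cam('scene'); cv2.imwrite('pics/s6r.png',s['pixels'])
np.savez('w6.npz',**{k:a[k] for k in('R','t','K')}); np.savez('t6.npz',**{k:b[k] for k in('R','t','K')}); np.savez('s6.npz',**{k:s[k] for k in('R','t','K')})
cv2.imwrite('pics/m6.png',np.hstack([a['pixels'][60:460,220:620],cv2.resize(s['pixels'][180:280,190:290],(400,400),interpolation=2)]))
```

```text
[ 0.4948916  -0.10827063  0.05619961] [ 1.55999322 -3.35160112  7.45815502]
```

View pics/m6.png

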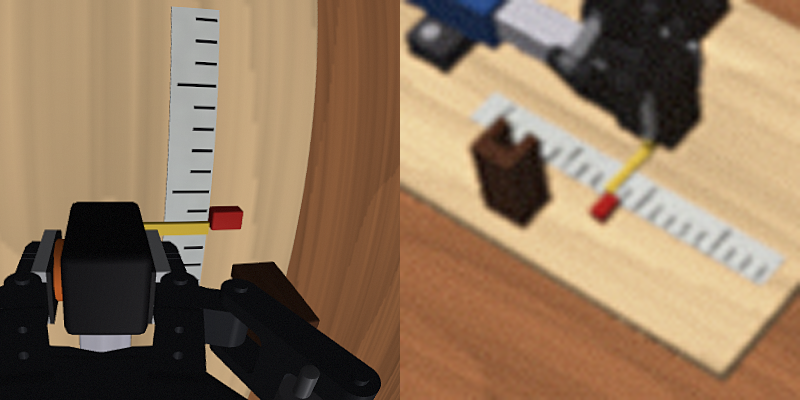

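Arm extended and button in. In the wrist crop the pointer tip is at about (205,228), just short of the red clip, which spans rows 206–230. The gap is a few mm, so I'm measuring it.

Run:
```python
from w import *
h=np.radians(86.1);u=np.array([np.cos(h),np.sin(h)]);v=np.array([-u[1],u[0]])
for f,R1,R2 in(('w6',(368,275,432,300),(420,255,470,300)),('s6',(240,212,256,226),(236,225,248,236))):
    c=dict(np.load(f+'.npz')); c['n']='wrist' if f[0]=='w' else 'scene'; hsv=cv2.cvtColor(cv2.imread(f'pics/{f}r.png'),cv2.COLOR_BGR2HSV)
    p=wr((20,120,100),(35,255,255),R1,hsv,c,.0175,f+' pointer'); r=wr((0,150,60),(6,255,255),R2,hsv,c,.0185,f+' red')
    print('cam',-c['R'].T@c['t'],'red-pointer jig x,y',(r-p)@u,(r-p)@v)
    if f=='w6':
        im=hsv
        for x in(430,440,450): print(x,[(y,*hsv[y,x]) for y in range(262,294,2)])
```

```text
w6 pointer px [368 283] [429 295] rect [ 531.8 -110.4] [ 6.2 30.1] 85.8
w6 red px [431 270] [462 289] rect [ 555.5 -107.5] [ 9.8 15.8] 86.8
cam [ 0.4994901  -0.03378766  0.17645099] red-pointer jig x,y 4.510718858474074 -23.488745432999696
430 [(262, np.uint8(17), np.uint8(104), np.uint8(184)), (264, np.uint8(17), np.uint8(102), np.uint8(185)), (266, np.uint8(11), np.uint8(130), np.uint8(124)), (268, np.uint8(0), np.uint8(255), np.uint8(36)), (270, np.uint8(0), np.uint8(255), np.uint8(41)), (272, np.uint8(3), np.uint8(255), np.uint8(43)), (274, np.uint8(1), np.uint8(243), np.uint8(44)), (276, np.uint8(1), np.uint8(238), np.uint8(45)), (278, np.uint8(178), np.uint8(222), np.uint8(46)), (280, np.uint8(179), np.uint8(232), np.uint8(44)), (282, np.uint8(176), np.uint8(236), np.uint8(40)), (284, np.uint8(0), np.uint8(255), np.uint8(27)), (286, np.uint8(0), np.uint8(255), np.uint8(15)), (288, np.uint8(19), np.uint8(80), np.uint8(115)), (290, np.uint8(18), np.uint8(86), np.uint8(186)), (292, np.uint8(17), np.uint8(90), np.uint8(184))]
440 [(262, np.uint8(17), np.uint8(92), np.uint8(188)), (
[... 1083 characters left out ...]
np.uint8(145)), (276, np.uint8(1), np.uint8(209), np.uint8(144)), (278, np.uint8(1), np.uint8(208), np.uint8(145)), (280, np.uint8(1), np.uint8(203), np.uint8(147)), (282, np.uint8(1), np.uint8(203), np.uint8(147)), (284, np.uint8(1), np.uint8(202), np.uint8(148)), (286, np.uint8(1), np.uint8(203), np.uint8(148)), (288, np.uint8(0), np.uint8(223), np.uint8(145)), (290, np.uint8(15), np.uint8(97), np.uint8(189)), (292, np.uint8(17), np.uint8(89), np.uint8(194))]
s6 pointer px [243 215] [252 225] rect [ 524.5 -107.6] [32.1  8. ] 4.0
s6 red px [238 229] [243 234] rect [ 557.6 -105.6] [ 8.6 15.1] 83.6
cam [1.07638696 0.37332413 0.9667532 ] red-pointer jig x,y 4.202221850645076 -32.89797217027765
```

Wrist reads 4.5–5 mm, scene 4.2 mm, and the earlier estimate less travel gives 4–5.7 mm. Going 4.6 mm further.

Request:
drive_tool:
  series: [-1, 2.3, 0, 0, 0, 0, 0, -1, 2.3, 0, 0, 0, 0, 0, -1, 0, 0, 0, 0, 0, 0, -1, 0, 0, 0, 0, 0, 0]

```text
t: 15.52
eef_pos: [0.4952, -0.104, 0.0562]
tool_rot: [0.001, 0.732, 0.682, -0.0]
contact_force: [-0.1, -3.5, 6.6]
gripper_width: 0.387
```

Run:
```python
from w import *
h=np.radians(86.1);u=np.array([np.cos(h),np.sin(h)]);v=np.array([-u[1],u[0]])
o=bot.get_obs(); print(o['eef_pos'],o['contact_force'],o['gripper_width'])
c=cam('wrist'); cv2.imwrite('pics/w7.png',c['pixels'][160:400,220:540]); hsv=cv2.cvtColor(c['pixels'],cv2.COLOR_BGR2HSV)
p=wr((20,120,100),(35,255,255),(368,260,436,305),hsv,c,.0175,'pointer'); r=wr((0,150,100),(6,255,255),(415,255,475,310),hsv,c,.020,'red top')
print((r-p)@u,(r-p)@v)
s=cam('scene'); cv2.imwrite('pics/f7.png',np.hstack([cv2.resize(c['pixels'][200:320,320:480],(400,300),interpolation=2),cv2.resize(s['pixels'][160:400,150:470],(400,300))]))
```

```text
[ 0.49518831 -0.10397216  0.05617899] [-0.11089941 -3.50503447  6.62687531] 0.3869392353237754
pointer px [368 283] [429 295] rect [ 532.1 -106.1] [ 6.2 30.1] 85.8
red top px [431 279] [461 297] rect [ 555.2 -107.1] [ 9.2 15.4] 88.1
0.5595403231516478 -23.14554621632904
```

View pics/f7.png

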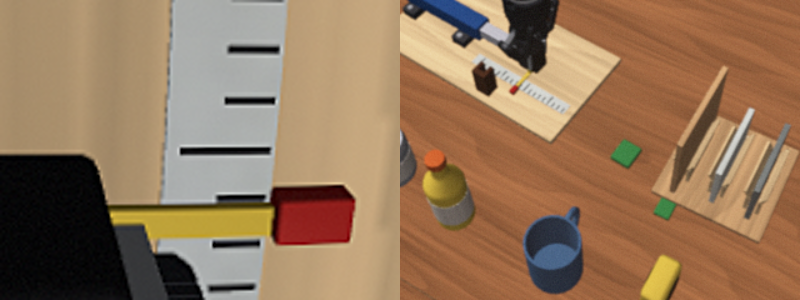

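The pointer is level with the middle of the red clip (residual about 0.5 mm), the button is in, and the panel is standing in the rack. Handing in.

```bash
python3 -c "
from station import bot
print(bot.hand_in())"
```

```text
the job is handed in; nothing more can be done
None
```

The panel is out of the jig and standing upright in the green-tag slot. The stop arm is drawn out to the red marker, and I handed in at about 15.6 s with the handle still gripped and the button squeezed in.

- **Pointer:** the last wrist-camera check put it about 0.5 mm short of the marker's middle. Before the final 4.6 mm move, the wrist and scene cameras and the travel-based estimate disagreed by 1–2 mm (4 to 5.7 mm left to go).
- **Button:** the jaws are about 33 mm apart, against 34 mm expected with the button fully in. The arm slid out freely and is holding against a spring pull of about 3.5 N.
- **Panel:** I judged it centred in the slot by eye from the camera views, to a few millimetres, without measuring it after release.
- **Other loose things:** those in the last scene view (white and grey panels, mug, glue bottle, tape measure) looked undisturbed. The sanding block and most of the tin were outside that view.

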